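Lay out the sorting dishes and hold the stone tray

TASK

I am about to sort three polished stone balls by hand: nudge the three white porcelain dishes, kept in their order, up against the near long face of the low firebrick wall so that they stand in a straight, even row there, with about 2 cm between neighbouring rims. Then lift the wooden stone tray by its upright grip and carry it so smoothly and level that every ball stays in its pocket, leaving the other things on the bench where they are. Hold the tray level and still above the centre of the middle dish, its underside about 10 cm above the bench, and finish while still holding it there.

Things in the scene. Friction and masses are not known exactly. Their poses are not given: they have to be found in the camera images.
- wall_foot (a point): Point at the foot of the near long face of a low straight wall of two pale firebricks laid end to end (together 446 long, 115 deep, 64 mm high, fixed), where the two bricks meet. Axes: x runs along the face to the robot's left (face from x = -223 to +223 mm), y points square out of the face towards the robot, z up.
- dish_left: White porcelain dish with a wavy flared rim, standing farthest left (+y) of the three: 115 mm across the rim (radius 54 to 57.5), 20 mm high, 0.09 kg, loose on the bench; slides when pushed at the rim. Origin: centre of its underside, z up. Against the wall its centre is about 57 mm from the face; with a 20 mm gap, neighbouring centres are 135 mm apart.
- dish_middle: The same kind of dish, standing between the other two. Origin: centre of its underside.
- dish_right: The same kind of dish, standing farthest right (-y). Origin: centre of its underside.
- tray: Loose wooden tray, 0.22 kg. Plate 136 (x) x 96 (y) mm, top 18 mm up, four drilled pockets 12 mm wide at x +-44, y +-24. In the middle an upright flat fin to grip: 48 mm along x, 14 mm thick along y, from 24 to 78 mm up (its foot below: 60 x 26). Origin: centre of underside, z up. Balls reach 38 mm up, none beside the fin. They roll out past about 30 degrees of tilt or if jerked.
- seat_green (a point): Where the centre of the dark green ball lies when it sits in its pocket (tray frame x = 44, y = 24, z = 27 mm).
- seat_amber (a point): Where the centre of the amber ball lies when it sits in its pocket (tray frame x = 44, y = -24, z = 27 mm).
- seat_rose (a point): Where the centre of the rose ball lies when it sits in its pocket (tray frame x = -44, y = 24, z = 27 mm).
- stone_green_center (a point): Centre of the dark green polished stone ball, 22 mm in diameter, 15 g, loose in its pocket.
- stone_amber_center (a point): Centre of the amber-brown ball, 22 mm, 15 g, loose in its pocket.
- stone_rose_center (a point): Centre of the rose ball, 22 mm, 15 g, loose in its pocket.
- tin: Bystander: round aluminium tin, 76 mm across, 32 mm high, loose. It and the tray stand at the front on opposite sides, either way round. Origin: centre of the underside.
- amber_bottle: Bystander: small brown glass bottle, 42 mm across, 76 mm high, loose. Origin: centre of the underside.
Things that resemble listed ones, but are neither listed nor needed, are in the scene too. Several things look just like the tray: the one meant starts farthest to the robot's left. Leave any green look-alike of the dish_right alone.

How it is judged:
By the outcome, as a careful person would: the job done as asked, in the order asked, and still so for the second after the job is handed in, while the arm keeps its last pose, push and grip.
It also fails if it takes over 58 s, if anything falls off the work surface, if the arm or the gripper's body presses on something with over 40 N, if the wrist force passes 120 N, or if a joint passes its speed limit or range.

ROBOT

A 6-joint arm with a two-finger parallel gripper is mounted at the origin on the work surface; the furniture and walls round the work are solid. World frame = base frame: x ahead of the robot, y to its left, z up, the work surface at z = 0. Lengths are in m, angles in rad, forces in N, time in s.
With the tool pointing down it reaches from about 0.25 to 0.8 m from the base axis. Payload 3.9 kg.
Tool frame: the origin (TCP) lies at the very end of the fingers, on their centre line; the grasp point (between the pads) lies 19 mm behind it (bot.hold_point_z is the distance from the TCP to the grasp point, in m); z points along the fingers, y is the direction in which the jaws open and shut (so a half turn about z gives the same grasp; the last joint's range is limited). The gripper opens to 85 mm and grips with 20 to 120 N. Pads are 22 mm wide; open, the fingers measure 114 mm over their backs; the gripper's body (76 mm by 85 mm) begins 54 mm behind the grasp point. The pads swing forward as they close: fully open they stand 13 mm farther back than shut.
Start: joints at [-1.18, 0.26, -0.138, 1.173, 0, 1.571], TCP at [0.2, -0.485, 0.231] pointing down, gripper open.
Joint ranges: [-2.78, 2.78], [-0.83, 1.72], [-1.28, 1.37], [-1.9, 2.12], [-1.57, 1.48], [-3.14, 3.14]. Speed limits (rad/s): [2.57, 2.57, 3.14, 3.14, 3.14, 3.14].

INTERFACE

Orientations are given as a unit quaternion [w, x, y, z].
In Python, from cell import bot gives the robot as it stands. Calls block until the motion is done:
- bot.goto(position, orientation): joint-space move of the TCP to a pose.
- bot.move_l(position, rot=None, vel=0.15, contact_N=None): straight line of the TCP; rot=None keeps the orientation; vel is the mean speed in m/s. With contact_N (N) it stops when the force on the tool has changed by that much, and returns True; else False.
- bot.movej(angles): joint-space move.
- bot.ungrasp() and bot.clamp(force=None): open the fingers fully, or close them until they stop; force is the grip in N (None keeps the last).
- bot.sleep(seconds).
- bot.ik(position, orientation): joint angles nearest the present ones, or None.
- bot.state(): the state.
- bot.get_image(name): name is "scene" or "top"; returns the picture (384x512x3 uint8, red, green, blue); there is no depth.
- bot.camera_params(name): a dict with "intrinsics" (3x3 intrinsics, pixels), "cam_to_world" (4x4, takes a point from camera to world coordinates). Camera axes: x right, y down, z forward; pixel columns grow to the right and rows downward; lengths in m; the calibration is good to about 2 mm. A picture is of the moment at which its call begins. camera_params takes no time and is no camera call.
A pose or a line that the arm cannot do raises bot.Unreachable and nothing moves.
- bot.sign_off(): hands the job in, once; it reports no verdict.
The state is a dict: "t": time; "qpos": joint angles; "qd": joint speeds; "joint_efforts": joint torques, N m; "tool_pos": TCP position; "ee_rot": TCP orientation; "contact_force": force on the tool from outside, world axes, zero at the start; "moment": the same for the moment, N m; "finger_gap": opening from 0.0 (shut) to 1.0 (fully open).
Only numpy, scipy, OpenCV 4.12 (cv2) and the standard library are available. Lean on these libraries where they do the work, as an engineer would, in place of code of your own. Each camera call takes 0.05 s, during which the arm holds its last target. There are 200 camera calls.

## Working session

There is one attempt and no reset: what is moved stays moved. The work goes in short steps, each a Python script; the robot and the scene stay as the last script left them, time stands still between calls to the robot, and variables do not carry over. Pictures are saved under pics/ and viewed, about 8 in all and at most 12, crops included, and the job is handed in when it is done.

```bash
ls; mkdir -p pics; python3 - <<'E'
from cell import bot
import cv2
for n in("top","scene"):
    im=bot.get_image(n); cv2.imwrite(f"pics/{n}0.png",cv2.resize(im[:,:,::-1],(800,600),interpolation=cv2.INTER_CUBIC))
    p=bot.camera_params(n); print(p)
print(bot.state()["t"],bot.state()["ee_rot"])
E
```

```text
pics
{'intrinsics': array([[406.54654878,   0.        , 261.68618516],
       [  0.        , 406.54654878, 182.99317762],
       [  0.        ,   0.        ,   1.        ]]), 'cam_to_world': array([[-0.01727957, -0.9885705 ,  0.14976576,  0.30701303],
       [-0.99957899,  0.02057174,  0.02046077,  0.00261756],
       [-0.02330785, -0.14934915, -0.98850977,  1.36992517],
       [ 0.        ,  0.        ,  0.        ,  1.        ]])}
{'intrinsics': array([[380.9379776 ,   0.        , 254.70527546],
       [  0.        , 380.9379776 , 193.29233032],
       [  0.        ,   0.        ,   1.        ]]), 'cam_to_world': array([[-0.61058845, -0.43072168,  0.66457548, -0.17682248],
       [-0.79179551,  0.34849114, -0.5016112 ,  0.53458   ],
       [-0.01554385, -0.83248589, -0.55382816,  0.61127315],
       [ 0.        ,  0.        ,  0.        ,  1.        ]])}
0.1 [-8.74740194e-04  9.80969390e-01  1.94160402e-01 -1.70707217e-04]
```

View pics/top0.png

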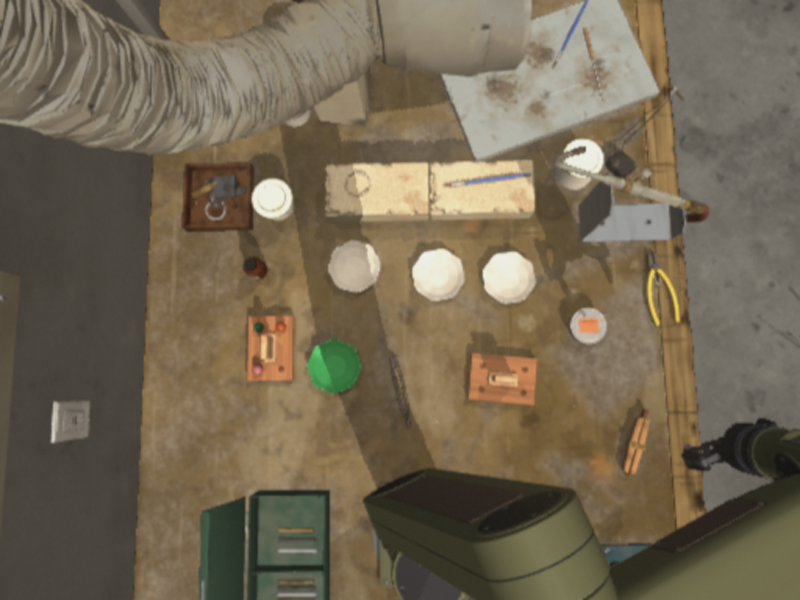

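View pics/scene0.png

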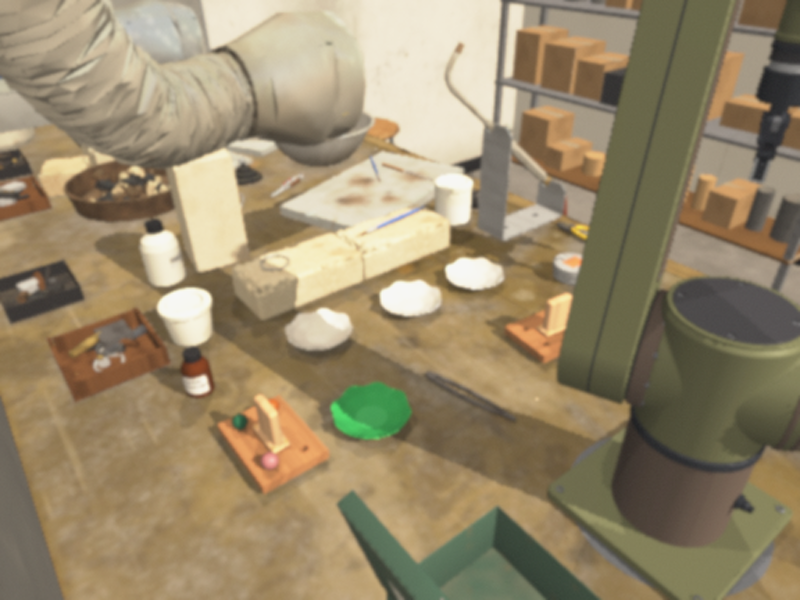

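Top view (800x600 px): the dishes are at (354,267), (438,274) and (509,277). The wall's near face runs along row ~217 from x=326 to 532. The tray with the balls is at (270,349), with its fin pointing up the picture, and a duct hangs over the far side. Next I'll compute positions.

```bash
cat > h.py <<'E'
from cell import bot
import cv2, numpy as np
def ray(n,uv,s=1.0):
    p=bot.camera_params(n);K=p["intrinsics"];T=p["cam_to_world"]
    d=T[:3,:3]@np.linalg.solve(K,[uv[0]*s,uv[1]*s,1.]);return T[:3,3],d
def w(n,uv,z,s=1.0):
    o,d=ray(n,uv,s);return (o+d*(z-o[2])/d[2])
def tri(a,b,s=.64):
    o1,d1=ray("top",a,s);o2,d2=ray("scene",b,s);d1/=np.linalg.norm(d1);d2/=np.linalg.norm(d2)
    t=np.linalg.lstsq(np.c_[d1,-d2],o2-o1,rcond=None)[0];p,q=o1+t[0]*d1,o2+t[1]*d2
    return (p+q)/2,np.linalg.norm(p-q)
def dishes(im):
    # porcelain: low saturation compared with the bench, in the near-wall strip
    hsv=cv2.cvtColor(im,cv2.COLOR_RGB2HSV)
    m=((hsv[...,1]<75)&(hsv[...,2]>95)).astype(np.uint8);
    m=cv2.morphologyEx(m,cv2.MORPH_OPEN,np.ones((3,3)))
    out=[]
    for c in cv2.findContours(m,cv2.RETR_EXTERNAL,cv2.CHAIN_APPROX_NONE)[0]:
        if not 400<cv2.contourArea(c)<1500: continue
        (u,v),r=cv2.minEnclosingCircle(c)
        if 190<u<360 and 120<v<210: out.append((w("top",(u,v),.018)[:2],r,u,v,cv2.contourArea(c)))
    return sorted(out,key=lambda o:-o[0][1])
E
python3 - <<'E'
from h import *
np.set_printoptions(precision=4,suppress=True)
im=cv2.cvtColor(cv2.imread("pics/top0.png"),cv2.COLOR_BGR2RGB); im=cv2.resize(im,(512,384),interpolation=cv2.INTER_AREA)
for d in dishes(im): print(d)
s=.64
for n,p,z in[("topface L",(326,216),.064),("topface R",(532,214),.064),("footL",(327,220),0),("footR",(532,219),0),("joint",(429,220),0),
 ("fin",(267,347),.078),("green",(258,327),.027),("amber",(281,327),.027),("rose",(257,369),.027),("tin",(588,325),.032),("bottle",(255,267),.04)]: print(n,w("top",p,z,s))
print("duct",tri((530,30),(365,80)),tri((378,30),(262,110)))
big=cv2.resize(im[90:260,140:360],(792,612),interpolation=cv2.INTER_CUBIC)[:600]
cv2.imwrite("pics/crop.png",cv2.cvtColor(big,cv2.COLOR_RGB2BGR))
E
```

```text
(array([0.5588, 0.149 ]), 17.500099182128906, 226.5, 170.0, 856.5)
(array([ 0.5368, -0.0328]), 17.92515754699707, 280.36798095703125, 175.2823028564453, 881.5)
(array([ 0.5292, -0.1841]), 17.846872329711914, 325.4838562011719, 176.5806427001953, 891.0)
topface L [0.6585 0.2029 0.064 ]
topface R [ 0.6527 -0.2323  0.064 ]
footL [0.6666 0.2105 0.    ]
footR [ 0.6583 -0.2433  0.    ]
joint [ 0.6613 -0.0161  0.    ]
fin [0.3829 0.3208 0.078 ]
green [0.4287 0.3533 0.027 ]
amber [0.4278 0.3041 0.027 ]
rose [0.34   0.3538 0.027 ]
tin [ 0.419  -0.3439  0.032 ]
bottle [0.5563 0.3587 0.04  ]
duct (array([ 0.9234, -0.2078,  0.3039]), np.float64(0.017464818675009423)) (array([0.928 , 0.0526, 0.293 ]), np.float64(0.049324823038822505))
```

View pics/crop.png

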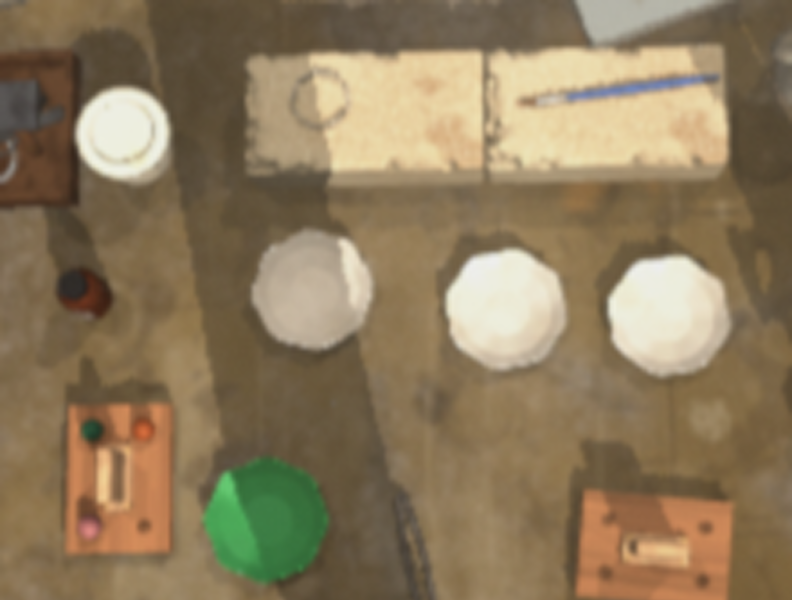

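The wall face is at x≈0.659, turned about 0.9°. Every dish needs a diagonal push under 40°, so the open jaws can cradle and steer the dish. I'll start with the middle one.

```bash
cat >> h.py <<'E'
a=-0.0157; q=[0,np.cos(a/2),np.sin(a/2),0]
u=np.array([np.sin(-a),np.cos(a)]); nrm=np.array([-np.cos(a),np.sin(-a)])
foot=np.array([.659,-.0155]); Z=-.005
def P(xy,z): return [float(xy[0]),float(xy[1]),z]
def push(c,k,off=.050):
    """cradle dish at c between the open fingers, slide it to slot k, press it on the wall"""
    tgt=foot+.057*nrm+k*.135*u; pre=np.array(c)+(off+.027)*nrm
    bot.goto(P(pre,.06),q)
    hit=bot.move_l(P(pre,Z),vel=.08,contact_N=5); z=bot.state()["tool_pos"][2]
    print("table hit",hit,"z",z)
    if hit: z+=.003; bot.move_l(P(pre,z),vel=.05)
    bot.move_l(P(np.array(c)+(off+.002)*nrm,z),vel=.08)
    bot.move_l(P(tgt+(off+.008)*nrm,z),vel=.06)
    hit=bot.move_l(P(tgt+(off-.012)*nrm,z),vel=.03,contact_N=4)
    s=bot.state(); print("wall",hit,s["tool_pos"],"F",s["contact_force"],"beyond nominal",-(s["tool_pos"][:2]-(tgt+off*nrm))@nrm)
    e=s["tool_pos"][:2]
    bot.move_l(P(e+.03*nrm,z),vel=.1); bot.move_l(P(e+.03*nrm,.06),vel=.15)
    print("t",bot.state()["t"])
E
python3 - <<'E'
from h import *
np.set_printoptions(precision=4,suppress=True)
push((.5368,-.0328),0)
im=bot.get_image("top")
for d in dishes(im): print(d)
cv2.imwrite("pics/c1.png",cv2.cvtColor(cv2.resize(im[90:260,140:360],(792,600),interpolation=cv2.INTER_CUBIC),cv2.COLOR_RGB2BGR))
E
```

```text
table hit False z -0.004702816692952919
wall True [ 0.5596 -0.0138 -0.0054] F [-0.9961  0.5572  0.2391] beyond nominal 0.007581092090226443
t 6.2833
(array([0.7291, 0.1587]), 19.144289016723633, 223.5, 121.5, 583.5)
(array([0.5591, 0.1493]), 17.50047492980957, 226.40908813476562, 169.93182373046875, 867.0)
(array([ 0.5292, -0.1841]), 17.846872329711914, 325.4838562011719, 176.5806427001953, 881.5)
```

View pics/c1.png

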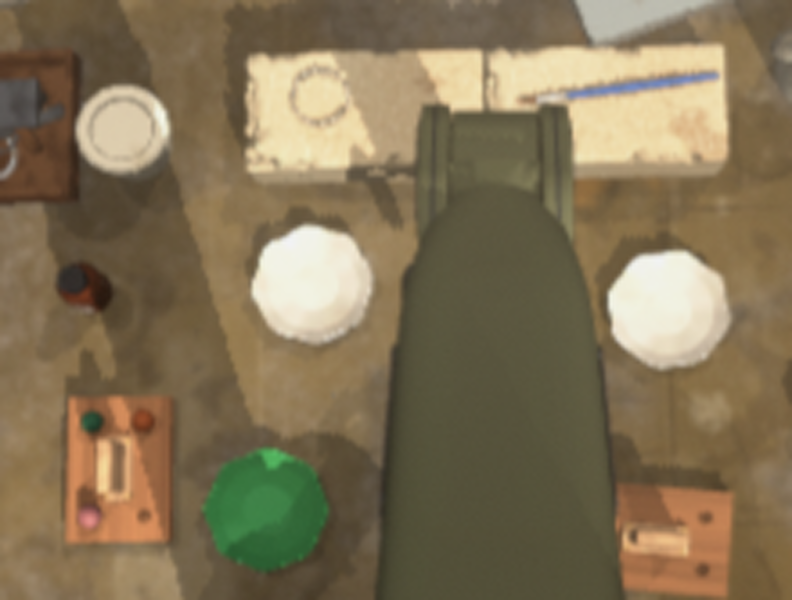

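The arm hides the middle dish; the other two haven't moved. I'll do the left and right pushes and then look from a clear pose.

```bash
python3 - <<'E'
from h import *
np.set_printoptions(precision=4,suppress=True)
push((.559,.149),1)
im=bot.get_image("top"); 
for d in dishes(im): print(d)
push((.5292,-.1841),-1)
bot.goto([.30,.32,.2],q)
im=bot.get_image("top"); print(bot.state()["t"])
for d in dishes(im): print(d)
cv2.imwrite("pics/c2.png",cv2.cvtColor(cv2.resize(im[90:260,140:360],(792,612),interpolation=cv2.INTER_CUBIC)[:600],cv2.COLOR_RGB2BGR))
E
```

```text
table hit False z -0.004676757508996574
wall True [ 0.5575  0.1211 -0.0054] F [-0.7159 -0.3252  2.4798] beyond nominal 0.0033609321718663008
t 15.1333
(array([ 0.6061, -0.015 ]), 17.451324462890625, 274.6351013183594, 155.2743682861328, 860.5)
(array([ 0.5292, -0.1841]), 17.846872329711914, 325.4838562011719, 176.5806427001953, 880.0)
table hit False z -0.0046924887066393944
wall True [ 0.5592 -0.1487 -0.0054] F [-0.8749 -0.8648  0.639 ] beyond nominal 0.009257304932556073
t 24.2833
28.6167
(array([0.5964, 0.1284]), 20.304039001464844, 232.5, 159.0, 919.5)
(array([ 0.6064, -0.0153]), 17.492469787597656, 274.7078552246094, 155.17977905273438, 871.0)
(array([ 0.6054, -0.1512]), 17.44391632080078, 314.8296813964844, 154.58790588378906, 851.5)
```

View pics/c2.png

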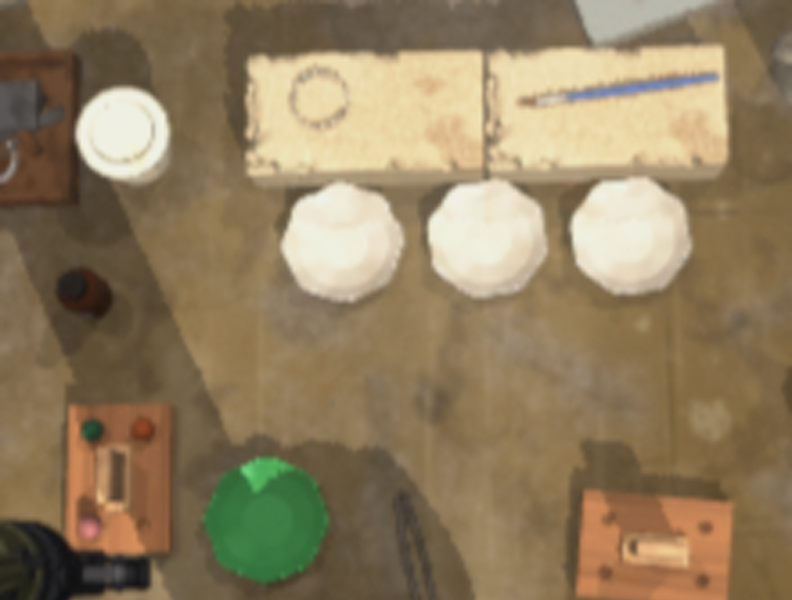

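All three dishes stand at the wall, at crop px (342,241), (487,238) and (631,236). The left blob was merged with wall pixels, so I'll refit it from the saved picture.

```bash
python3 - <<'E'
from h import *
np.set_printoptions(precision=4,suppress=True)
b=cv2.imread("pics/c2.png"); h=cv2.cvtColor(b,cv2.COLOR_BGR2HSV)
cs=[]
for cx,cy in((342,241),(487,238),(631,236)):
    m=np.zeros(h.shape[:2],np.uint8); cv2.circle(m,(cx,cy),70,1,-1)
    m&=((h[...,1]<75)&(h[...,2]>150)).astype(np.uint8)
    m=cv2.morphologyEx(m,cv2.MORPH_OPEN,np.ones((25,25)))
    c=max(cv2.findContours(m,0,1)[0],key=cv2.contourArea)
    (x,y),r=cv2.minEnclosingCircle(c); (ex,ey),ax,_=cv2.fitEllipse(c); (mx,my)=[cv2.moments(m,True)[k]/m.sum() for k in("m10","m01")]
    f=lambda x,y:w("top",((x+.5)/3.6+139.5,(y+.5)/3.6+89.5),.018)[:2]
    print(f(x,y),r,f(ex,ey),ax,f(mx,my)); cs.append(f(ex,ey))
cs=np.array(cs);d=np.diff(cs,axis=0);print(np.linalg.norm(d,axis=1),d)
# wall near-top edge: bright->shaded transition, per column
for z,pts in((.064,((246,172),(727,165))),):
    print([w("top",((x+.5)/3.6+139.5,(y+.5)/3.6+89.5),z) for x,y in pts])
g=h[...,2].astype(int); s=h[...,1].astype(int)
for x in(270,415,430,555,570,700):
    print(x,[int(v) for v in g[150:200:3,x-5:x+5].mean(1)])
E
```

```text
[0.6042 0.1213] 62.74277877807617 [0.6043 0.1209] (117.96537780761719, 120.85926818847656) [0.6042 0.1209]
[ 0.6054 -0.0156] 63.14641571044922 [ 0.6048 -0.0158] (119.42391967773438, 120.37267303466797) [ 0.6047 -0.0157]
[ 0.6049 -0.1506] 62.95538330078125 [ 0.6045 -0.1507] (118.9059829711914, 119.9702377319336) [ 0.6044 -0.1507]
[0.1366 0.1349] [[ 0.0005 -0.1366]
 [-0.0003 -0.1349]]
[array([0.6614, 0.2051, 0.064 ]), array([ 0.6576, -0.2362,  0.064 ])]
270 [237, 236, 232, 221, 199, 197, 214, 220, 203, 177, 166, 161, 149, 135, 131, 133, 135]
415 [237, 236, 236, 233, 228, 222, 208, 188, 173, 169, 165, 155, 142, 135, 134, 133, 130]
430 [237, 238, 237, 235, 233, 227, 211, 187, 173, 169, 163, 152, 136, 124, 115, 105, 101]
555 [238, 237, 234, 226, 209, 194, 184, 177, 175, 174, 160, 138, 124, 125, 126, 125, 126]
570 [238, 238, 238, 238, 236, 219, 193, 174, 174, 173, 162, 144, 129, 119, 111, 107, 109]
700 [223, 218, 200, 178, 167, 165, 165, 166, 167, 156, 136, 122, 118, 119, 119, 121, 126]
```

The row is straight to within 1 mm, with rim gaps of about 21 and 20 mm, and it stands at the wall. Next I'll grip the tray and lift it.

```bash
python3 - <<'E'
from h import *
np.set_printoptions(precision=4,suppress=True)
print("plate centre",w("top",(119/3.6+140,478/3.6+90),.018))
q0=[0,1.,0,0]; x,y=.383,.325
bot.goto([x,y,.13],q0); bot.move_l([x,y,.037],vel=.07)
bot.clamp(50); s=bot.state(); print(s["t"],s["finger_gap"],s["tool_pos"],s["contact_force"])
bot.move_l([x,y,.137],vel=.05)
s=bot.state(); print(s["t"],s["finger_gap"],s["tool_pos"],s["contact_force"],s["moment"])
im=bot.get_image("scene")
cv2.imwrite("pics/s3.png",cv2.cvtColor(cv2.resize(im[140:360,80:380],(780,572),interpolation=cv2.INTER_CUBIC),cv2.COLOR_RGB2BGR))
E
```

```text
plate centre [0.3839 0.3282 0.018 ]
31.25 0.15659589827169418 [0.3834 0.3259 0.0374] [-0.1209  3.1337  2.0518]
33.4 0.15779098371637743 [0.3829 0.3249 0.1368] [ 0.7564  0.7231 -2.2208] [ 0.0172  0.0171 -0.0346]
```

View pics/s3.png

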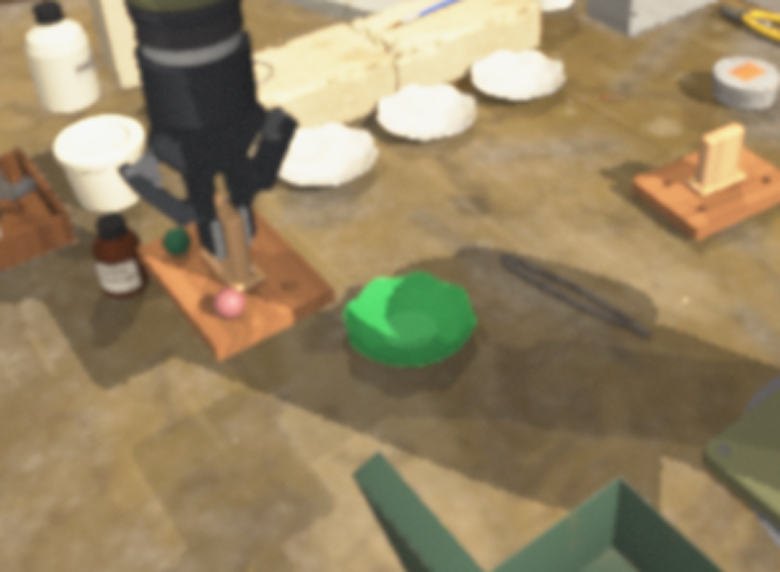

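The tray is held, with the green ball at (176,240) and the rose at (230,303) in their pockets; the fingers hide the amber. Now the slow carry to the middle dish.

```bash
python3 - <<'E'
from h import *
np.set_printoptions(precision=4,suppress=True)
bot.move_l([.604,-.0157,.137],vel=.075); bot.sleep(.5)
s=bot.state(); print(s["t"],s["finger_gap"],s["tool_pos"],s["ee_rot"],s["contact_force"],np.abs(s["qd"]).max())
im=bot.get_image("scene")
cv2.imwrite("pics/s4.png",cv2.cvtColor(cv2.resize(im[90:260,150:370],(792,612),interpolation=cv2.INTER_CUBIC)[:600],cv2.COLOR_RGB2BGR))
t=bot.get_image("top")
cv2.imwrite("pics/t4.png",cv2.cvtColor(cv2.resize(t[90:260,140:360],(792,612),interpolation=cv2.INTER_CUBIC)[:600],cv2.COLOR_RGB2BGR))
# predicted plate corners in the scene crop if level and centred
p=bot.camera_params("scene");T=np.linalg.inv(p["cam_to_world"])
for c in((68,48,18),(68,-48,18),(-68,48,18),(-68,-48,18),(44,24,27),(44,-24,27),(-44,24,27),(0,0,78)):
    X=T[:3]@np.r_[np.array([.604+.001,-.0157,.1])+np.array(c)/1e3,1]; uv=p["intrinsics"]@X; uv=uv[:2]/uv[2]
    print(c,(uv-[150,90])*3.6)
E
```

```text
Traceback (most recent call last):
cell.Unreachable: the arm cannot follow that straight line within its joint ranges
```

```bash
python3 - <<'E'
from h import *
np.set_printoptions(precision=3,suppress=True)
print(np.array(bot.state()["qpos"]),bot.state()["t"])
for f in (0,.25,.5,.75,1):
  for yaw in (0,-.35,-.7,.4,np.pi):
    r=bot.ik(list(np.array([.383,.325,.137])*(1-f)+np.array([.604,-.0157,.137])*f),[0,np.cos(yaw/2),np.sin(yaw/2),0])
    print(f,yaw,None if r is None else np.array(r))
E
```

```text
[ 0.704  0.283 -0.366  0.923 -0.    -2.438] 33.45
0 0 [ 0.704  0.283 -0.366  0.923  0.    -2.438]
0 -0.35 [ 0.704  0.283 -0.366  0.923  0.    -2.088]
0 -0.7 [ 0.704  0.283 -0.366  0.923  0.    -1.738]
0 0.4 [ 0.704  0.283 -0.366  0.923  0.    -2.838]
0 3.141592653589793 [ 0.704  0.283 -0.366  0.923  0.     0.704]
0.25 0 [ 0.501  0.278 -0.372  0.921  0.    -2.641]
0.25 -0.35 [ 0.501  0.278 -0.372  0.921  0.    -2.291]
0.25 -0.7 [ 0.501  0.278 -0.372  0.921  0.    -1.941]
0.25 0.4 [ 0.501  0.278 -0.372  0.921  0.    -3.041]
0.25 3.141592653589793 [ 0.501  0.278 -0.372  0.921  0.     0.501]
0.5 0 [ 0.304  0.306 -0.331  0.934  0.    -2.838]
0.5 -0.35 [ 0.304  0.306 -0.331  0.934  0.    -2.488]
0.5 -0.7 [ 0.304  0.306 -0.331  0.934  0.    -2.138]
0.5 0.4 [ 0.304  0.306 -0.331  0.934  0.     3.045]
0.5 3.141592653589793 [ 0.304  0.306 -0.331  0.934  0.     0.304]
0.75 0 [ 0.126  0.363 -0.243  0.964  0.    -3.016]
0.75 -0.35 [ 0.126  0.363 -0.243  0.964  0.    -2.666]
0.75 -0.7 [ 0.126  0.363 -0.243  0.964  0.    -2.316]
0.75 0.4 [ 0.126  0.363 -0.243  0.964  0.     2.868]
0.75 3.141592653589793 [ 0.126  0.363 -0.243  0.964  0.     0.126]
1 0 [-0.026  0.445 -0.11   1.016  0.     3.116]
1 -0.35 [-0.026  0.445 -0.11   1.016  0.    -2.818]
1 -0.7 [-0.026  0.445 -0.11   1.016  0.    -2.468]
1 0.4 [-0.026  0.445 -0.11   1.016  0.     2.716]
1 3.141592653589793 [-0.026  0.445 -0.11   1.016  0.    -0.026]
```

Joint 6 falls just short of its range. A small final yaw of -0.15 rad fixes that, and the tray stays level.

```bash
python3 - <<'E'
from h import *
np.set_printoptions(precision=4,suppress=True)
yaw=-.15
bot.move_l([.604,-.0157,.137],rot=[0,np.cos(yaw/2),np.sin(yaw/2),0],vel=.075); bot.sleep(.5)
s=bot.state(); print(s["t"],s["finger_gap"],s["tool_pos"],s["ee_rot"],s["contact_force"],np.abs(s["qd"]).max())
im=bot.get_image("scene")
cv2.imwrite("pics/s4.png",cv2.cvtColor(cv2.resize(im[90:260,150:370],(792,612),interpolation=cv2.INTER_CUBIC)[:600],cv2.COLOR_RGB2BGR))
t=bot.get_image("top")
cv2.imwrite("pics/t4.png",cv2.cvtColor(cv2.resize(t[90:260,140:360],(792,612),interpolation=cv2.INTER_CUBIC)[:600],cv2.COLOR_RGB2BGR))
p=bot.camera_params("scene");T=np.linalg.inv(p["cam_to_world"])
R=cv2.Rodrigues(np.array([0,0,yaw]))[0]
for c in((68,48,18),(68,-48,18),(-68,48,18),(-68,-48,18),(44,24,27),(44,-24,27),(-44,24,27),(0,0,78)):
    X=T[:3]@np.r_[np.array([.605,-.0157,.1])+R@np.array(c)/1e3,1]; uv=p["intrinsics"]@X; uv=uv[:2]/uv[2]
    print(c,(uv-[150,90])*3.6)
E
```

```text
39.5167 0.15752167435585032 [ 0.604  -0.0157  0.137 ] [ 0.      0.9972 -0.0749  0.    ] [-0.0551 -0.106  -2.9546] 0.0064587332328201
(68, 48, 18) [241.038  201.0764]
(68, -48, 18) [346.7492 174.365 ]
(-68, 48, 18) [318.0415 273.219 ]
(-68, -48, 18) [431.0669 241.2992]
(44, 24, 27) [280.4157 195.5613]
(44, -24, 27) [334.1266 181.9131]
(-44, 24, 27) [331.6459 240.8846]
(0, 0, 78) [330.6849 149.6096]
```

View pics/s4.png

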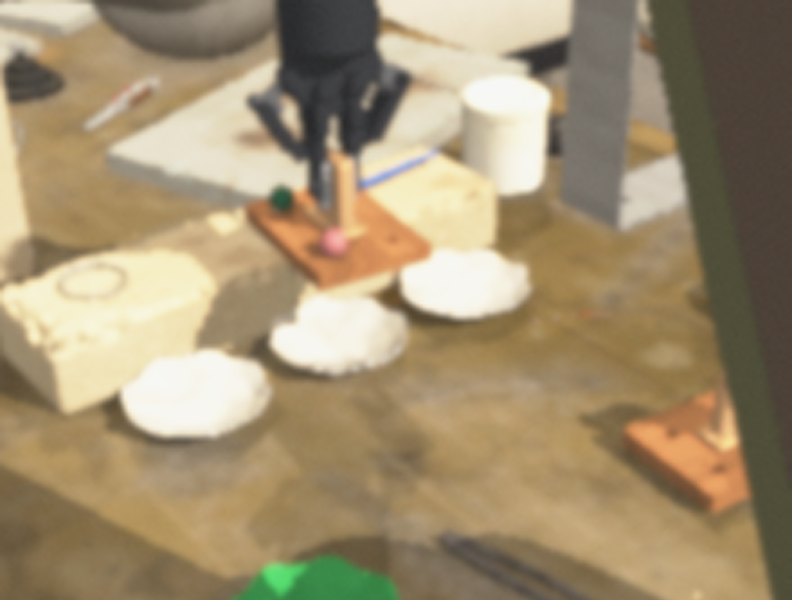

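View pics/t4.png

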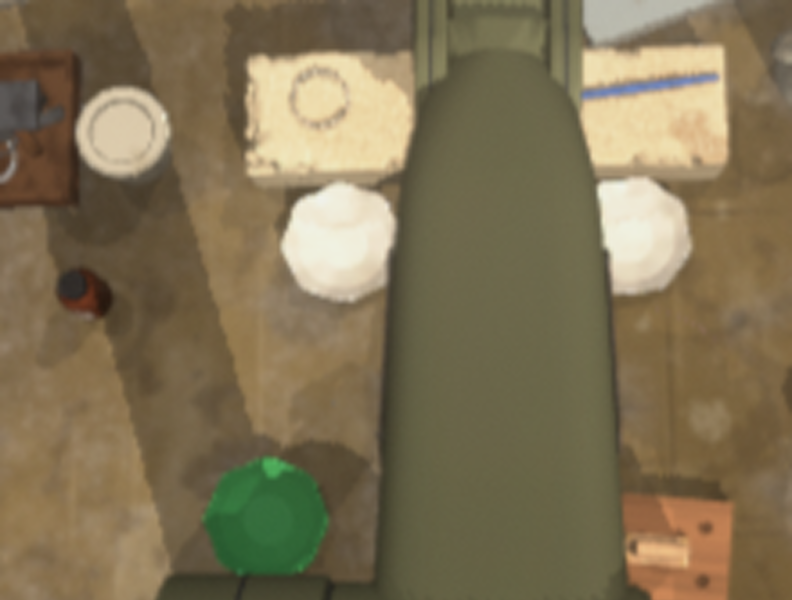

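Held tray: the green ball at (282,199) and the rose at (334,241) are each within about 4 px of where a level, centred tray would put them. The amber ball is hidden behind the fingers. No ball is visible on the bench, and the load of about 2.9 N fits the tray plus three balls (2.6 N). I'm handing in.

```bash
python3 -c "
from cell import bot
print(bot.sign_off())"
```

```text
the job is handed in; nothing more can be done
None
```

The job is handed in at about 39.5 s on the robot's clock. The three dishes stand in their row at the wall, and the arm is holding the tray level and still above the middle dish.

- **Dishes:** I slid each one to the wall in the open jaws. The last fit showed centres 136.6 and 134.9 mm apart, so rim gaps of about 21 and 20 mm, in line to within 1 mm. They sit about 57 mm from the face; the left one may be up to 2 mm short of it.
- **Tray:** I gripped it by the fin and carried it at about 0.075 m/s. The underside is at about 10 cm, and the corners and visible balls match a level tray to about 1–2 mm, perhaps 1° of tilt. It is turned about 9° about the vertical because the last joint reached its range; my first carry line was refused for that, and nothing moved.
- **Balls:** The green and rose are seen in their pockets. The fingers or arm hid the amber after the grasp, so I couldn't see it directly. The load of about 2.9 N fits tray plus three balls (2.6 N), but one 0.15 N ball is too light for that to settle it. No ball was visible on the bench.
- **Bystanders:** The bottle and the green dish look unmoved in the last top view. The tin and part of the bench were outside that crop, so I didn't check them at the end.

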